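# Seat the proud copper specimen and start the polisher

### The arm

A 7-joint arm with a two-finger parallel gripper is mounted at the origin on the work surface. World frame = base frame: x ahead of the robot, y to its left, z up, the work surface at z = 0. Lengths are in m, angles in rad, forces in N, time in s.
With the tool pointing down it reaches from about 0.4 to 0.85 m from the base axis. Payload 10.4 kg.
Tool frame: the origin (TCP) lies at the very end of the fingers, on their centre line; the grasp point (between the pads) lies 19 mm behind it; z points along the fingers, y is the line along which they close (so a half turn about z gives the same grasp; the last joint's range is limited). The gripper opens to 87 mm and grips with 3 to 60 N. Pads are 19 mm wide; open, the fingers measure 117 mm over their backs; the gripper's body (75 mm by 190 mm) begins 51 mm behind the grasp point.
Start: joints at [1.284, 0.332, -0.065, 1.46, 0.022, 1.35, -0.088], TCP at [0.163, -0.603, 0.223] pointing down, gripper open.
Joint ranges: [-2.6, 2.6], [-0.5, 2.12], [-1.47, 1.34], [0.16, 2.42], [-1.27, 4.41], [0.06, 2.06], [-2.6, 2.6]. Speed limits (rad/s): [2.22, 2.22, 2.79, 2.79, 3.14, 3.14, 3.14].

### API

Orientations are given as a unit quaternion [x, y, z, w].
In Python, from bench import * gives the robot as it stands.
- The arm moves only by the tool carry_out, never from a script. Its argument "deltas" is a list of rows, each an object with "hand": the finger opening in mm, from 0 to 87; "dp": the shift along the tool's x, y, z each as a share of 250 mm, from -1 to 1, a list of three; "spin": the turn about the tool's z as a share of pi rad, from -1 to 1. In form: [{"hand": hand, "dp": [dx, dy, dz], "spin": spin}, ...]. A call has 1 to 20 rows; each row is the pose to reach, as a shift and turn from the pose commanded when the call began, along the tool's axes at that moment, turning the shorter way round; what a row does not reach only later rows make up. A row lasts 1/10 s, in which the tool goes at most 50 mm and 8.59 degrees, less where a joint would pass 70% of its speed; a pose out of reach is approached as far as the arm can. A call with a number of a shift or a turn outside -1 to 1 is refused whole. A call with a gripper value outside its range is refused whole. The fingers move at their own pace and stop on an object; "force" is the grip in N (left out, the last holds). Time passes only in rows, so rows that repeat a pose let the fingers close. It gives the time, the measured TCP pose, the force, the opening and the grip force at its end, in the units of the state.
- read_state(): the state, without advancing time (a new reading comes with each control period).
- camera(name): name is "side" or "top" or "wrist"; returns the picture (384x512x3 uint8, red, green, blue); there is no depth.
- get_calibration(name): a dict with "fx", "fy", "cx", "cy" (pixels), "k1" (the pictures are not rectified: a ray, as slopes to the right and down, at radius r is drawn at 1 + k1 r^2 times it, then the intrinsics apply), "R" (3x3) and "t" (3): a world point X has camera coordinates R X + t; the wrist camera has in their place "mount" (4x4, takes a point from camera to tool coordinates, whose origin is the TCP and whose axes are the flange's). Camera axes: x right, y down, z forward; pixel columns grow to the right and rows downward; lengths in m; the calibration is good to about 2 mm. A picture is of the moment at which its call begins: read the wrist's pose just before it. get_calibration takes no time and is no camera call.
- close_job(): hands the job in; it is judged then, once.
The state is a dict: "time": time; "joint_positions": joint angles; "joint_vel": joint speeds; "joint_torque": joint torques, N m; "ee_pos": TCP position; "eef_rot": TCP orientation; "ft_force": force on the tool from outside, world axes, zero at the start; "torque": the same for the moment, N m; "width": finger opening in m; "grip_force": force on a finger pad.
Only numpy, scipy, OpenCV 4.12 (cv2) and the standard library are available. Lean on these libraries where they do the work, as an engineer would, in place of code of your own. Each camera call takes 0.05 s, during which the arm holds its last target. There are 200 camera calls.

### The job

One specimen in the polisher's carrier, the one with the copper-coloured disc, stands proud: push it gently straight down with your fingertips until it is flush with the other three. Then press the green start button right down, let it come back up and withdraw. Only push, never pull anything up, and leave the other specimens, the other buttons and everything lying about alone.

Things in the scene. Friction and masses are not known exactly. Their poses are not given: they have to be found in the camera images.
- polisher: Bench polisher, fixed: cream deck 340 x 340 mm, its top 75 mm above the bench, with a navy round bowl (outer diameter 312 mm, rim 112 mm above the bench). Origin: centre of its underside on the bench, z up.
- carrier: Round aluminium specimen carrier, fixed in the bowl: disc 160 mm in diameter, 25 mm thick, its top face 120 mm above the bench, with a dark centre stud 20 mm in diameter and 22 mm tall. Origin: centre of its underside, z up. Four specimen mounts sit in it, axes 52 mm from its centre, a quarter turn apart.
- mount_copper: The proud specimen mount: black resin cylinder 32 mm in diameter, copper-coloured disc on top. Starts 12 to 16 mm above its neighbours. Slides only vertically, about 5 N friction, stays where left; a solid stop at flush, its top then 28 mm above the carrier's origin (123 mm above the bench, 3 mm above the carrier's face). Over 40 N cracks it. Origin: centre of its top face, z up.
- start (a joint): Travel of the green start button: 0 released, 0.006 m fully down. A spring returns it; fully down takes 5 N.
- start_top (a point): Centre of the top face of the green start button: round, 28 mm in diameter, in an aluminium collar 44 mm in diameter and 12 mm tall; released, its top is 68 mm above the bench and 6 mm above the collar. It moves straight down.
- panel: Cream control panel box, fixed to the bench: 140 mm (its x) by 200 mm (its y), its top face 50 mm above the bench. It carries four equal round buttons (green, yellow, blue, white) in a 2 x 2 pattern, 64 mm by 60 mm between centres, in an order that varies, and a larger red stop button at one end. Origin: centre of its underside, z up.
- mount_steel: Specimen mount already seated, to be left alone: black resin cylinder 32 mm in diameter with a grey steel disc on its top, which is 3 mm above the carrier's top face. Origin: centre of its top face.
- mount_white: Specimen mount already seated, to be left alone: black resin cylinder 32 mm in diameter with a white ceramic disc on its top, which is 3 mm above the carrier's top face. Origin: centre of its top face.
- mount_blue: Specimen mount already seated, to be left alone: black resin cylinder 32 mm in diameter with a blue disc on its top, which is 3 mm above the carrier's top face. Origin: centre of its top face.
- pause_base: The yellow pause button with its collar, to be left alone: cap 28 mm in diameter, collar 44 mm in diameter, top 68 mm above the bench. Origin: centre of the collar's underside, 50 mm above the bench.
- water_base: The blue water button with its collar, to be left alone: cap 28 mm in diameter, collar 44 mm in diameter, top 68 mm above the bench. Origin: centre of the collar's underside, 50 mm above the bench.
- light_base: The white light button with its collar, to be left alone: cap 28 mm in diameter, collar 44 mm in diameter, top 68 mm above the bench. Origin: centre of the collar's underside, 50 mm above the bench.
- stop_base: The red emergency stop button with its collar, to be left alone: cap 38 mm in diameter, collar 54 mm in diameter, top 68 mm above the bench. Origin: centre of the collar's underside, 50 mm above the bench.
- bottle: Bystander, loose: white suspension bottle, blue cap, 60 mm diameter, 150 mm tall. Origin: centre of its underside.
- beaker: Bystander, loose: small glass beaker, 70 mm diameter, 85 mm tall. Origin: centre of its underside.
- spare: Bystander, loose: brown resin specimen, 28 mm diameter, 20 mm tall, standing on another corner of the polisher's deck. Origin: centre of its underside.
- weight: Bystander, loose: brass weight, 32 mm diameter, 34 mm tall, standing on a corner of the polisher's deck. Origin: centre of its underside.

How it is judged:
On the way, in this order (a step that is already met when the one before it is completed fails the run):
1. the copper specimen has been pushed down flush with the others (within 1.5 mm) (z of mount_copper in the frame of carrier below 0.0295 m), for 0.1 s.
2. the green start button has been pressed down (at least 4 of its 6 mm) (value of joint start above 0.004 m), for 0.05 s.
At the end, for the whole second after the job is handed in: The copper specimen is within 1.5 mm of flush with the other three, the green button has been pressed and is back up (within 1 mm), the other specimens have not moved (2 mm) and the loose things stand where they were (10 mm) (z of mount_copper in the frame of carrier below 0.0295 m and value of joint start below 0.001 m and distance of each of mount_steel, mount_white, mount_blue from where it was at the start of the episode below 0.002 m and distance of each of bottle, beaker, spare, weight from where it was at the start of the episode below 0.01 m); the robot touches nothing.
It fails at once if the copper specimen is pulled up out of the carrier (z of mount_copper in the frame of carrier above 0.047 m).
It fails at once if the copper specimen is pushed with more than 40 N (contact force between any of the fingers, the arm and mount_copper above 40 N).
It fails at once if the start button is pressed while the copper specimen still stands proud (z of mount_copper in the frame of carrier above 0.0295 m and value of joint start above 0.002 m).
It fails at once if another specimen or another button is touched (over 1 N), or another specimen moved (over 2 mm) (contact force between any of the fingers, the arm and mount_steel above 1 N or contact force between any of the fingers, the arm and mount_white above 1 N or contact force between any of the fingers, the arm and mount_blue above 1 N or contact force between any of the fingers, the arm and pause_base above 1 N or contact force between any of the fingers, the arm and water_base above 1 N or contact force between any of the fingers, the arm and light_base above 1 N or contact force between any of the fingers, the arm and stop_base above 1 N or distance of any of mount_steel, mount_white, mount_blue from where it was at the start of the episode above 0.002 m).
It fails at once if a loose thing is moved (over 10 mm) (distance of any of bottle, beaker, spare, weight from where it was at the start of the episode above 0.01 m).
It also fails if it takes over 38 s, if anything falls off the work surface, if the arm or the gripper's body presses on something with over 40 N, if the wrist force passes 120 N, or if a joint passes its speed limit or range.

## Working session

There is one attempt and no reset: what is moved stays moved. The work goes in short steps, Python scripts to look and compute and a tool call to move; the robot and the scene stay as the last step left them, time stands still between calls to the robot, and variables do not carry over. Pictures are saved under pics/ and viewed, at most 10 in all, crops included, and the job is handed in when it is done.

Besides the shell and the picture viewer there is one more tool, called in YAML: its name, and indented under it one key for each argument. carry_out: Moves the arm, as the interface text tells. Its arguments: {"type":"object","properties":{"deltas":{"type":"array","items":{"type":"object","properties":{"hand":{"type":"number"},"dp":{"type":"array","items":{"type":"number","minimum":-1,"maximum":1}},"spin":{"type":"number","minimum":-1,"maximum":1}}}},"force":{"type":"number"}},"required":["deltas"]}

```bash
mkdir -p pics
python3 - <<'E'
from bench import *
import cv2
s=read_state();print({k:s[k] for k in("time","ee_pos","eef_rot","ft_force","width")})
for n in("top","side"):
    cv2.imwrite(f"pics/{n}0.png",camera(n)[:,:,::-1]);c=get_calibration(n);print(n,c)
E
```

```text
{'time': 0.0, 'ee_pos': array([ 0.16281861, -0.60300936,  0.22176699]), 'eef_rot': array([ 9.91315137e-01,  1.31505915e-01, -1.43308518e-04, -6.87162648e-04]), 'ft_force': array([-0.65646585,  1.38894375,  0.02568353]), 'width': 0.08695459054503499}
top {'fx': 440.44510434666967, 'fy': 440.44510434666967, 'cx': 258.40274108710025, 'cy': 185.51911129800234, 'k1': -0.1752153791058524, 'R': array([[ 0.02741714, -0.99938495,  0.02186386],
       [-0.99103514, -0.03003609, -0.13018135],
       [ 0.13075799, -0.01809866, -0.9912491 ]]), 't': array([-0.06872818,  0.54650389,  0.92229535])}
side {'fx': 426.38699475141146, 'fy': 426.38699475141146, 'cx': 261.7920216298328, 'cy': 191.11695456182608, 'k1': -0.11843389805964401, 'R': array([[-0.70073145, -0.71340783,  0.00497128],
       [-0.43120009,  0.41796624, -0.79960659],
       [ 0.56836777, -0.5624531 , -0.60050361]]), 't': array([0.36665597, 0.35342263, 0.54170608])}
```

View pics/top0.png

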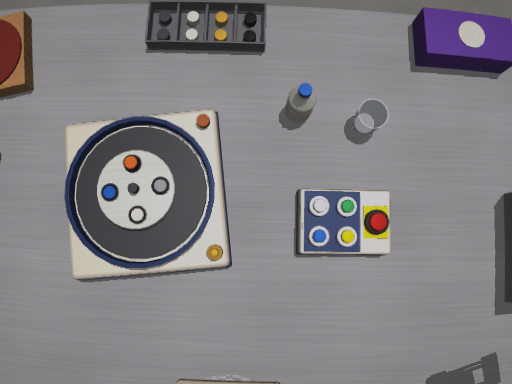

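View pics/side0.png

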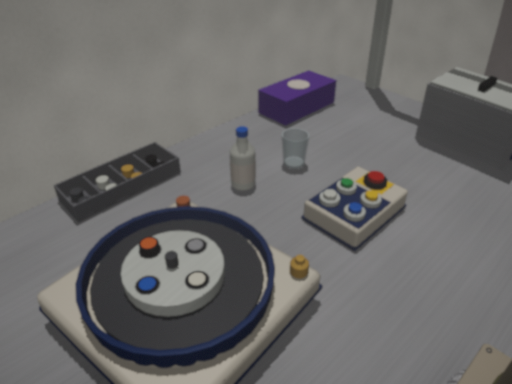

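The top view shows copper at (131,162), steel (160,185), blue (109,192), white (138,214), green button (347,206), yellow (347,236). Nothing tall is close to either target. Next I'll locate them by colour masks and rays.

```bash
cat > h.py <<'E'
from bench import *
import cv2, numpy as np
def ray(n,uv):
    c=get_calibration(n); d=np.array([(uv[0]-c["cx"])/c["fx"],(uv[1]-c["cy"])/c["fy"]])
    s=d.copy()
    for _ in range(20): s=d/(1+c["k1"]*(s@s))
    R,t=c["R"],c["t"]; return -R.T@t, R.T@np.r_[s,1]
def plane(n,uv,z):
    o,d=ray(n,uv); return o+d*(z-o[2])/d[2]
def tri(a,b):
    (o,d),(p,e)=ray("top",a),ray("side",b)
    k=np.linalg.lstsq(np.c_[d,-e],p-o,rcond=None)[0]
    A,B=o+k[0]*d,p+k[1]*e; return (A+B)/2,np.linalg.norm(A-B)
def blob(img,col,seed,r=16):
    h=cv2.cvtColor(img,cv2.COLOR_RGB2HSV).astype(int); H,S,V=h[...,0],h[...,1],h[...,2]
    m={"red":((H<14)|(H>172))&(S>140)&(V>90),"blue":(H>100)&(H<125)&(S>150)&(V>90),"green":(H>45)&(H<85)&(S>90)&(V>60),
       "yellow":(H>20)&(H<35)&(S>140)&(V>90),"grey":(S<60)&(V>90)&(V<165),"white":(S<60)&(V>150)}[col]
    yy,xx=np.indices(m.shape); m=m&(np.hypot(xx-seed[0],yy-seed[1])<r)
    n,l,st,c=cv2.connectedComponentsWithStats(m.astype(np.uint8))
    i=1+np.argmin(np.hypot(*(c[1:]-seed).T)+1000*(st[1:,4]<15)); return c[i],st[i,4]
E
cat > m.py <<'E'
from h import *
I={n:camera(n) for n in("top","side")}
for nm,col,a,b,z in [("copper","red",(131,162),(149,243),.137),("blue","blue",(109,192),(148,285),.123),("steel","grey",(160,185),(196,245),.123),("white","white",(138,214),(198,280),.123),
  ("green","green",(347,206),(346,183),.068),("yellow","yellow",(348,236),(372,198),.068),("water","blue",(319,236),(355,209),.068)]:
    (p,n),(q,m)=blob(I["top"],col,a,9),blob(I["side"],col,b,12)
    X,g=tri(p,q); print(nm,p.round(1),n,q.round(1),m,"tri",X.round(4),"gap",g.round(4),"plane",plane("top",p,z).round(4),plane("side",q,z).round(4))
E
python3 m.py
```

```text
copper [130.  161.7] 136 [148.  242.8] 150 tri [0.5749 0.2044 0.136 ] gap 0.0002 plane [0.5747 0.2043 0.137 ] [0.5737 0.2048 0.137 ]
blue [109.  191.8] 129 [146.8 283.4] 168 tri [0.5151 0.2474 0.1228] gap 0.0001 plane [0.5152 0.2474 0.123 ] [0.515  0.2474 0.123 ]
steel [159.7 185. ] 130 [196.2 244.1] 333 tri [0.531  0.1438 0.1237] gap 0.0022 plane [0.5319 0.1448 0.123 ] [0.5306 0.1428 0.123 ]
white [136.6 214.3] 117 [196.2 278.2] 131 tri [0.4722 0.1879 0.1233] gap 0.0001 plane [0.4721 0.188  0.123 ] [0.4724 0.1878 0.123 ]
green [347.4 205.6] 121 [346.3 182.3] 68 tri [ 0.5071 -0.2424  0.0659] gap 0.0001 plane [ 0.5069 -0.2419  0.068 ] [ 0.5055 -0.2399  0.068 ]
yellow [347.3 236. ] 119 [372.8 193.6] 115 tri [ 0.4412 -0.2424  0.0709] gap 0.0034 plane [ 0.4427 -0.2422  0.068 ] [ 0.4417 -0.2472  0.068 ]
water [318.8 235.6] 118 [355.  206.5] 86 tri [ 0.4419 -0.1816  0.0701] gap 0.0011 plane [ 0.4424 -0.1816  0.068 ] [ 0.4427 -0.1842  0.068 ]
```

carry_out:
  deltas:
    - {"hand": 0,"dp": [0.81,-0.896,0],"spin": 0}
    - {"hand": 0,"dp": [0.81,-0.896,0],"spin": 0}
    - {"hand": 0,"dp": [0.81,-0.896,0],"spin": 0}
    - {"hand": 0,"dp": [0.81,-0.896,0],"spin": 0}
    - {"hand": 0,"dp": [0.81,-0.896,0],"spin": 0}
    - {"hand": 0,"dp": [0.81,-0.896,0],"spin": 0}
    - {"hand": 0,"dp": [0.81,-0.896,0],"spin": 0}
    - {"hand": 0,"dp": [0.81,-0.896,0],"spin": 0}

```text
time: 1.0
ee_pos: [0.3006, -0.3336, 0.2228]
eef_rot: [0.991, 0.133, -0.0, 0.0]
ft_force: [-0.2, -1.4, -0.5]
width: 0.031
grip_force: 0.0
```

carry_out:
  deltas:
    - {"hand": 0,"dp": [0.81,-0.896,0],"spin": 0}
    - {"hand": 0,"dp": [0.81,-0.896,0],"spin": 0}
    - {"hand": 0,"dp": [0.81,-0.896,0],"spin": 0}
    - {"hand": 0,"dp": [0.81,-0.896,0],"spin": 0}
    - {"hand": 0,"dp": [0.81,-0.896,0],"spin": 0}
    - {"hand": 0,"dp": [0.81,-0.896,0],"spin": 0}
    - {"hand": 0,"dp": [0.81,-0.896,0],"spin": 0}
    - {"hand": 0,"dp": [0.81,-0.896,0],"spin": 0}

```text
time: 1.8
ee_pos: [0.4375, -0.0657, 0.2224]
eef_rot: [0.991, 0.132, -0.0, -0.0]
ft_force: [1.3, -0.6, 0.3]
width: 0.0004
grip_force: 0.0
```

carry_out:
  deltas:
    - {"hand": 0,"dp": [0.81,-0.896,0],"spin": 0}
    - {"hand": 0,"dp": [0.81,-0.896,0],"spin": 0}
    - {"hand": 0,"dp": [0.81,-0.896,0],"spin": 0}
    - {"hand": 0,"dp": [0.81,-0.896,0],"spin": 0}
    - {"hand": 0,"dp": [0.81,-0.896,0],"spin": 0}
    - {"hand": 0,"dp": [0.81,-0.896,0],"spin": 0}
    - {"hand": 0,"dp": [0.81,-0.896,0],"spin": 0}
    - {"hand": 0,"dp": [0.81,-0.896,0],"spin": 0}
    - {"hand": 0,"dp": [0.81,-0.896,0],"spin": 0}

```text
time: 2.7
ee_pos: [0.5749, 0.2008, 0.222]
eef_rot: [0.992, 0.13, -0.0, 0.001]
ft_force: [0.4, 0.2, 0.4]
width: 0.0004
grip_force: 0.0
```

Run:
```python
from h import *
from scipy.spatial.transform import Rotation as Q
s=read_state();c=get_calibration("wrist");im=camera("wrist");cv2.imwrite("pics/w1.png",im[:,:,::-1])
R=Q.from_quat(s["eef_rot"]).as_matrix();p=np.array(s["ee_pos"]);M=np.array(c["mount"])
e=np.array([.5747,.2044,.137])
print(p.round(4),s["joint_vel"].round(3),"tool-axes shift",(R.T@(e-p)).round(4))
P=np.linalg.inv(M)@np.r_[R.T@(e-p),1];x=P[:2]/P[2];x*=1+c["k1"]*x@x
print("copper expected px",x*[c["fx"],c["fy"]]+[c["cx"],c["cy"]])
```

```text
[0.5749 0.2008 0.222 ] [ 0.016 -0.02  -0.005  0.006 -0.001 -0.001 -0.003] tool-axes shift [ 0.0008 -0.0037  0.085 ]
copper expected px [252.72373121 196.67293388]
```

View pics/w1.png

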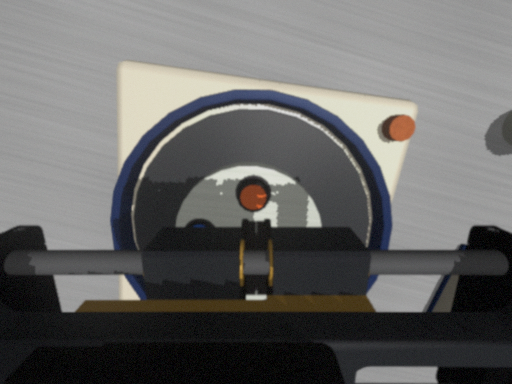

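Wrist view: copper disc at about (253,196), against a predicted (253,197), so the two agree. The spare is clear at (401,127). I'll descend to 10 mm above it.

carry_out:
  deltas:
    - {"hand": 0,"dp": [0.003,-0.015,0.1],"spin": 0}
    - {"hand": 0,"dp": [0.003,-0.015,0.2],"spin": 0}
    - {"hand": 0,"dp": [0.003,-0.015,0.28],"spin": 0}
    - {"hand": 0,"dp": [0.003,-0.015,0.28],"spin": 0}
    - {"hand": 0,"dp": [0.003,-0.015,0.28],"spin": 0}

```text
time: 3.25
ee_pos: [0.5745, 0.206, 0.1534]
eef_rot: [0.991, 0.13, 0.0, 0.0]
ft_force: [0.3, 0.4, 0.2]
width: 0.0007
grip_force: 0.0
```

carry_out:
  deltas:
    - {"hand": 0,"dp": [0,0.006,0.016],"spin": 0}
    - {"hand": 0,"dp": [0,0.006,0.032],"spin": 0}
    - {"hand": 0,"dp": [0,0.006,0.044],"spin": 0}
    - {"hand": 0,"dp": [0,0.006,0.052],"spin": 0}
    - {"hand": 0,"dp": [0,0.006,0.058],"spin": 0}
    - {"hand": 0,"dp": [0,0.006,0.064],"spin": 0}
    - {"hand": 0,"dp": [0,0.006,0.07],"spin": 0}
    - {"hand": 0,"dp": [0,0.006,0.076],"spin": 0}
    - {"hand": 0,"dp": [0,0.006,0.082],"spin": 0}
    - {"hand": 0,"dp": [0,0.006,0.088],"spin": 0}
    - {"hand": 0,"dp": [0,0.006,0.094],"spin": 0}
    - {"hand": 0,"dp": [0,0.006,0.1],"spin": 0}
    - {"hand": 0,"dp": [0,0.006,0.1],"spin": 0}

```text
time: 4.55
ee_pos: [0.5744, 0.2063, 0.1273]
eef_rot: [0.991, 0.132, 0.0, -0.0]
ft_force: [0.1, 0.9, 1.1]
width: 0.0001
grip_force: 0.8
```

carry_out:
  deltas:
    - {"hand": 0,"dp": [0,0,0.003],"spin": 0}
    - {"hand": 0,"dp": [0,0,0.006],"spin": 0}
    - {"hand": 0,"dp": [0,0,0.009],"spin": 0}

```text
time: 4.85
ee_pos: [0.5744, 0.2062, 0.1253]
eef_rot: [0.991, 0.132, 0.0, -0.0]
ft_force: [-1.9, 0.1, 4.3]
width: 0.0002
grip_force: 2.4
```

Run:
```python
from h import *
s=read_state();print(s["ee_pos"],s["ft_force"])
cv2.imwrite("pics/s2.png",cv2.resize(camera("side")[180:350,60:300,::-1],None,fx=3,fy=3))
```

```text
[0.57440701 0.2062271  0.12532224] [-1.87549378  0.1060195   4.34155939]
```

View pics/s2.png

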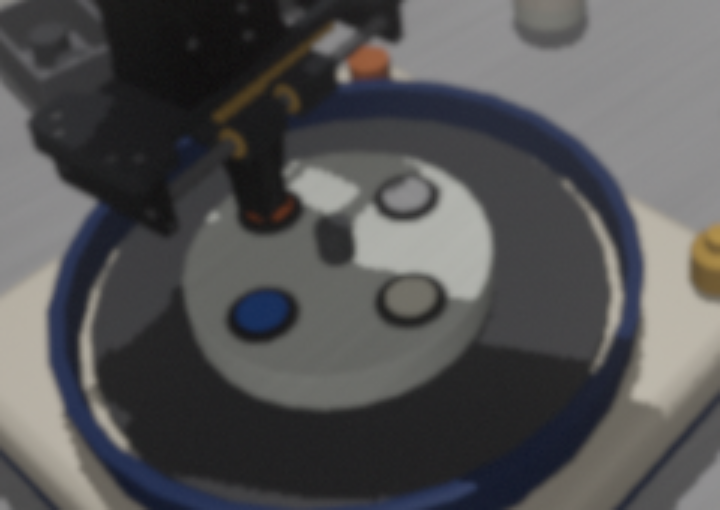

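The fingertips sit on the copper disc (crop about (268,215)), which is nearly flush. I'll continue in sub-millimetre steps and watch the force.

carry_out:
  deltas:
    - {"hand": 0,"dp": [0,0,0.002],"spin": 0}
    - {"hand": 0,"dp": [0,0,0.004],"spin": 0}
    - {"hand": 0,"dp": [0,0,0.006],"spin": 0}
    - {"hand": 0,"dp": [0,0,0.006],"spin": 0}

```text
time: 5.3
ee_pos: [0.5744, 0.2062, 0.1237]
eef_rot: [0.991, 0.132, 0.0, -0.0]
ft_force: [-0.8, 0.8, 4.0]
width: 0.0005
grip_force: 1.8
```

carry_out:
  deltas:
    - {"hand": 0,"dp": [0,0,0.002],"spin": 0}
    - {"hand": 0,"dp": [0,0,0.003],"spin": 0}
    - {"hand": 0,"dp": [0,0,0.003],"spin": 0}

```text
time: 5.6
ee_pos: [0.5744, 0.2062, 0.1235]
eef_rot: [0.991, 0.132, 0.0, 0.0]
ft_force: [-3.0, 0.6, 8.6]
width: 0.0007
grip_force: 4.2
```

carry_out:
  deltas:
    - {"hand": 0,"dp": [0,0,0.002],"spin": 0}
    - {"hand": 0,"dp": [0,0,0.002],"spin": 0}
    - {"hand": 0,"dp": [0,0,0.002],"spin": 0}

```text
time: 5.9
ee_pos: [0.5744, 0.2063, 0.1234]
eef_rot: [0.991, 0.132, 0.0, 0.0]
ft_force: [-4.5, -0.6, 12.7]
width: 0.0002
grip_force: 6.1
```

Force climbed to 12.7 N with no more travel at z ≈ 123.4 mm, so the mount is on its stop. I'll lift and check, moving part of the way toward the button.

carry_out:
  deltas:
    - {"hand": 0,"dp": [0,0,-0.1],"spin": 0}
    - {"hand": 0,"dp": [0,0,-0.3],"spin": 0}
    - {"hand": 0,"dp": [0,0,-0.4],"spin": 0}
    - {"hand": 0,"dp": [0,0.5,-0.4],"spin": 0}
    - {"hand": 0,"dp": [0,0.9,-0.4],"spin": 0}
    - {"hand": 0,"dp": [0,0.9,-0.4],"spin": 0}
    - {"hand": 0,"dp": [0,0.9,-0.4],"spin": 0}
    - {"hand": 0,"dp": [0,0.9,-0.4],"spin": 0}
    - {"hand": 0,"dp": [0,0.9,-0.4],"spin": 0}

```text
time: 6.8
ee_pos: [0.6337, -0.0175, 0.2212]
eef_rot: [0.992, 0.128, -0.001, 0.001]
ft_force: [0.3, 0.2, -0.7]
width: 0.0008
grip_force: 0.0
```

Run:
```python
from h import *
from scipy.spatial.transform import Rotation as Q
I={n:camera(n) for n in("top","side")}
p,n=blob(I["top"],"red",(131,162),12);q,m=blob(I["side"],"red",(149,250),14)
print(p,n,q,m,tri(p,q),plane("top",p,.123),plane("side",q,.123))
s=read_state();print(s["ee_pos"],s["ft_force"],s["joint_vel"].round(2),Q.from_quat(s["eef_rot"]).as_matrix().T@(np.array([.507,-.242,.068])-s["ee_pos"])/.25)
cv2.imwrite("pics/s3.png",cv2.resize(I["side"][180:350,60:300,::-1],None,fx=3,fy=3))
```

```text
[131.81481481 162.85925926] 135 [149.54861111 249.0625    ] 144 (array([0.57497608, 0.20433202, 0.12196554]), np.float64(0.0007893245459174766)) [0.57506635 0.20435764 0.123     ] [0.57359493 0.20456504 0.123     ]
[ 0.63289032 -0.0115217   0.22185951] [-0.57715056  0.77826075 -0.33923594] [-0.03 -0.01 -0.03  0.01 -0.01  0.   -0.  ] [-0.7252037   0.75982731  0.61563294]
```

View pics/s3.png

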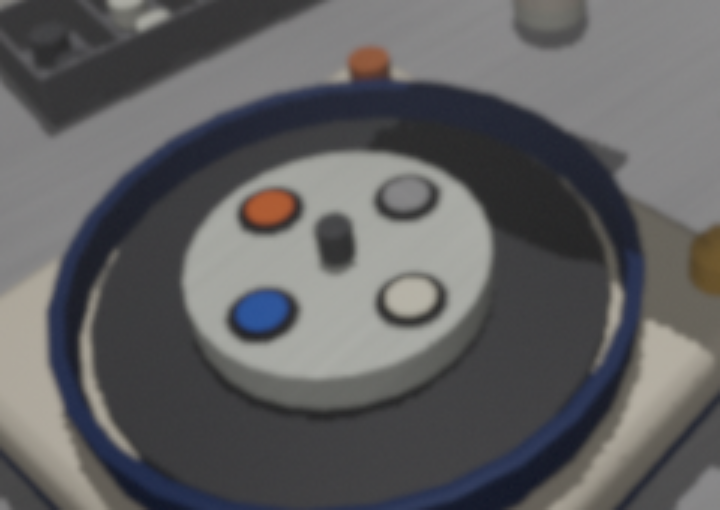

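Copper (crop (270,209)) is flush: it triangulates to z ≈ 0.122, and the side view shows it level with the others. Now to the green button.

carry_out:
  deltas:
    - {"hand": 0,"dp": [-0.725,0.76,0],"spin": 0}
    - {"hand": 0,"dp": [-0.725,0.76,0],"spin": 0}
    - {"hand": 0,"dp": [-0.725,0.76,0],"spin": 0}
    - {"hand": 0,"dp": [-0.725,0.76,0],"spin": 0}
    - {"hand": 0,"dp": [-0.725,0.76,0],"spin": 0}
    - {"hand": 0,"dp": [-0.725,0.76,0],"spin": 0}
    - {"hand": 0,"dp": [-0.725,0.76,0],"spin": 0}
    - {"hand": 0,"dp": [-0.725,0.76,0.2],"spin": 0}
    - {"hand": 0,"dp": [-0.725,0.76,0.3],"spin": 0}
    - {"hand": 0,"dp": [-0.725,0.76,0.3],"spin": 0}
    - {"hand": 0,"dp": [-0.725,0.76,0.3],"spin": 0}
    - {"hand": 0,"dp": [-0.725,0.76,0.3],"spin": 0}

```text
time: 8.1
ee_pos: [0.5092, -0.2409, 0.1495]
eef_rot: [0.991, 0.132, 0.001, 0.001]
ft_force: [-0.2, -0.5, 0.3]
width: 0.0002
grip_force: 0.0
```

Run:
```python
from h import *
from scipy.spatial.transform import Rotation as Q
s=read_state();c=get_calibration("wrist");im=camera("wrist");cv2.imwrite("pics/w4.png",im[:,:,::-1])
R=Q.from_quat(s["eef_rot"]).as_matrix();p=np.array(s["ee_pos"]);M=np.array(c["mount"])
e=np.array([.507,-.242,.068])
print(p.round(4),s["ft_force"],"shift/.25",(R.T@(e-p)/.25).round(4))
P=np.linalg.inv(M)@np.r_[R.T@(e-p),1];x=P[:2]/P[2];x*=1+c["k1"]*x@x
print("green expected px",x*[c["fx"],c["fy"]]+[c["cx"],c["cy"]])
```

```text
[ 0.5092 -0.2409  0.1495] [-0.24689717 -0.45114822  0.26508806] shift/.25 [-0.0103  0.0015  0.326 ]
green expected px [256.97287381 201.14462457]
```

View pics/w4.png

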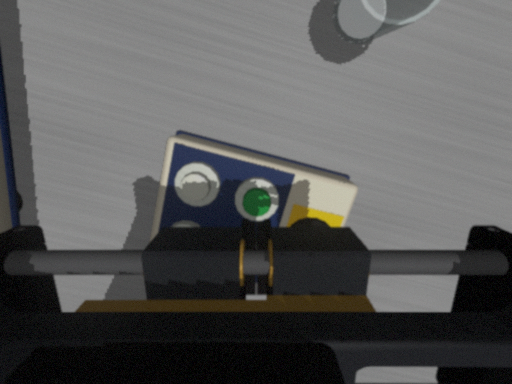

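Wrist view: green cap at (258,202), predicted (257,201). The beaker is well clear. I'll descend to about 7 mm above the cap, then press.

carry_out:
  deltas:
    - {"hand": 0,"dp": [-0.008,0.001,0.12],"spin": 0}
    - {"hand": 0,"dp": [-0.008,0.001,0.22],"spin": 0}
    - {"hand": 0,"dp": [-0.008,0.001,0.3],"spin": 0}
    - {"hand": 0,"dp": [-0.008,0.001,0.3],"spin": 0}
    - {"hand": 0,"dp": [-0.008,0.001,0.3],"spin": 0}
    - {"hand": 0,"dp": [-0.008,0.001,0.3],"spin": 0}

```text
time: 8.75
ee_pos: [0.5068, -0.2428, 0.0743]
eef_rot: [0.991, 0.132, 0.001, 0.001]
ft_force: [-0.3, -0.4, 0.5]
width: 0.0004
grip_force: 0.0
```

carry_out:
  deltas:
    - {"hand": 0,"dp": [0,0,0.012],"spin": 0}
    - {"hand": 0,"dp": [0,0,0.02],"spin": 0}
    - {"hand": 0,"dp": [0,0,0.026],"spin": 0}
    - {"hand": 0,"dp": [0,0,0.032],"spin": 0}
    - {"hand": 0,"dp": [0,0,0.036],"spin": 0}
    - {"hand": 0,"dp": [0,0,0.036],"spin": 0}

```text
time: 9.35
ee_pos: [0.507, -0.243, 0.0661]
eef_rot: [0.991, 0.132, 0.001, 0.001]
ft_force: [-5.2, 1.7, 24.2]
width: 0.0004
grip_force: 12.5
```

24 N at z = 66 mm is more than the spring should give, so I'll look before doing anything else.

Run:
```python
from h import *
s=read_state();print(s["ee_pos"],s["ft_force"],s["torque"])
a=cv2.resize(camera("side")[140:250,290:420,::-1],None,fx=4,fy=4,interpolation=cv2.INTER_CUBIC)
cv2.imwrite("pics/s5.png",a)
```

```text
[ 0.50696506 -0.24296397  0.06611596] [-5.21293036  1.74546317 24.2204638 ] [ 0.4286823   1.24659538 -0.01345726]
```

View pics/s5.png

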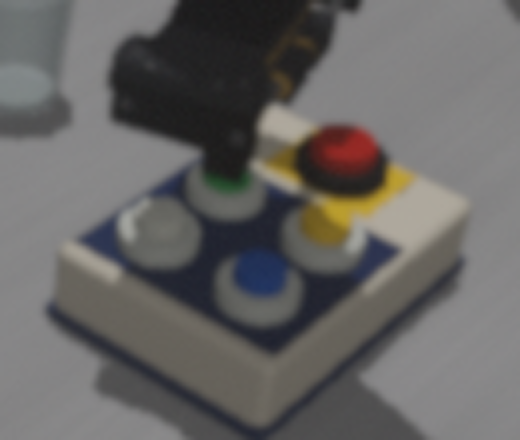

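Only the green cap is in contact, and the measured moment puts the force on the tool axis. I'll map force against height by backing up slowly.

carry_out:
  deltas:
    - {"hand": 0,"dp": [0,0,-0.004],"spin": 0}
    - {"hand": 0,"dp": [0,0,-0.004],"spin": 0}
    - {"hand": 0,"dp": [0,0,-0.004],"spin": 0}

```text
time: 9.7
ee_pos: [0.5069, -0.243, 0.0663]
eef_rot: [0.991, 0.132, 0.001, 0.001]
ft_force: [-1.4, 0.6, 15.5]
width: 0.0007
grip_force: 7.9
```

carry_out:
  deltas:
    - {"hand": 0,"dp": [0,0,-0.004],"spin": 0}
    - {"hand": 0,"dp": [0,0,-0.004],"spin": 0}
    - {"hand": 0,"dp": [0,0,-0.004],"spin": 0}

```text
time: 10.0
ee_pos: [0.5068, -0.2429, 0.0665]
eef_rot: [0.991, 0.132, 0.001, 0.001]
ft_force: [2.2, -1.3, 6.0]
width: 0.0005
grip_force: 3.5
```

carry_out:
  deltas:
    - {"hand": 0,"dp": [0,0,-0.004],"spin": 0}
    - {"hand": 0,"dp": [0,0,-0.004],"spin": 0}
    - {"hand": 0,"dp": [0,0,-0.004],"spin": 0}

```text
time: 10.3
ee_pos: [0.5061, -0.2427, 0.0668]
eef_rot: [0.991, 0.132, 0.0, 0.0]
ft_force: [2.7, -2.2, 4.7]
width: 0.0002
grip_force: 2.3
```

carry_out:
  deltas:
    - {"hand": 0,"dp": [0,0,-0.004],"spin": 0}
    - {"hand": 0,"dp": [0,0,-0.004],"spin": 0}
    - {"hand": 0,"dp": [0,0,-0.004],"spin": 0}

```text
time: 10.6
ee_pos: [0.5058, -0.2426, 0.0676]
eef_rot: [0.991, 0.131, 0.0, 0.0]
ft_force: [3.2, -0.5, 4.4]
width: 0.0006
grip_force: 2.1
```

carry_out:
  deltas:
    - {"hand": 0,"dp": [0,0,-0.004],"spin": 0}
    - {"hand": 0,"dp": [0,0,-0.008],"spin": 0}
    - {"hand": 0,"dp": [0,0,-0.008],"spin": 0}

```text
time: 10.9
ee_pos: [0.5055, -0.2424, 0.0695]
eef_rot: [0.991, 0.132, -0.0, -0.0]
ft_force: [1.1, -1.0, 3.9]
width: 0.0002
grip_force: 1.5
```

carry_out:
  deltas:
    - {"hand": 0,"dp": [0,0,-0.004],"spin": 0}
    - {"hand": 0,"dp": [0,0,-0.008],"spin": 0}
    - {"hand": 0,"dp": [0,0,-0.008],"spin": 0}

```text
time: 11.2
ee_pos: [0.5054, -0.2424, 0.0714]
eef_rot: [0.991, 0.132, -0.0, -0.0]
ft_force: [1.1, -0.7, 1.9]
width: 0.0008
grip_force: 1.0
```

carry_out:
  deltas:
    - {"hand": 0,"dp": [0,0,-0.004],"spin": 0}
    - {"hand": 0,"dp": [0,0,-0.008],"spin": 0}
    - {"hand": 0,"dp": [0,0,-0.008],"spin": 0}

```text
time: 11.5
ee_pos: [0.5053, -0.2425, 0.0733]
eef_rot: [0.991, 0.131, -0.0, -0.0]
ft_force: [-0.4, -0.4, -0.6]
width: 0.0003
grip_force: 0.0
```

The curve shows a spring region of about 5.5 mm or more, from release at a z reading of about 73 mm down to a hard stop at about 66.5 mm. Force just above the stop was about 5 N, which is the full-travel figure. So the button bottomed out and came back, and the z reading here carries an offset of about 4 mm. Withdrawing, then checking.

carry_out:
  deltas:
    - {"hand": 0,"dp": [0,0,-0.1],"spin": 0}
    - {"hand": 0,"dp": [0,0,-0.3],"spin": 0}
    - {"hand": 0,"dp": [0,0,-0.5],"spin": 0}
    - {"hand": 0,"dp": [-0.6,0,-0.7],"spin": 0}
    - {"hand": 0,"dp": [-0.4,0.6,-0.7],"spin": 0}
    - {"hand": 0,"dp": [-0.4,0.6,-0.7],"spin": 0}
    - {"hand": 0,"dp": [-0.4,0.6,-0.7],"spin": 0}
    - {"hand": 0,"dp": [-0.4,0.6,-0.7],"spin": 0}
    - {"hand": 0,"dp": [-0.4,0.6,-0.7],"spin": 0}
    - {"hand": 0,"dp": [-0.4,0.6,-0.7],"spin": 0}

```text
time: 12.5
ee_pos: [0.4487, -0.4119, 0.248]
eef_rot: [0.991, 0.132, -0.0, -0.001]
ft_force: [0.2, 0.8, -0.2]
width: 0.0003
grip_force: 0.0
```

```bash
python3 m.py
python3 - <<'E'
from h import *
cv2.imwrite("pics/s6.png",camera("side")[:,:,::-1]);s=read_state();print(s["time"],s["ee_pos"],s["ft_force"])
E
```

```text
copper [131.8 162.9] 134 [149.5 249. ] 143 tri [0.5749 0.2044 0.1222] gap 0.0006 plane [0.5725 0.2005 0.137 ] [0.5602 0.2107 0.137 ]
blue [108.9 191.7] 129 [146.8 283.4] 168 tri [0.5152 0.2475 0.1227] gap 0.0003 plane [0.5153 0.2475 0.123 ] [0.5149 0.2475 0.123 ]
steel [159.7 185. ] 130 [196.2 244.1] 335 tri [0.531  0.1438 0.1236] gap 0.0022 plane [0.5319 0.1448 0.123 ] [0.5306 0.1429 0.123 ]
white [136.6 214.3] 118 [196.3 278.3] 132 tri [0.472  0.188  0.1233] gap 0.0001 plane [0.472 0.188 0.123] [0.4723 0.1878 0.123 ]
green [347.4 205.6] 121 [346.3 182.3] 68 tri [ 0.5071 -0.2424  0.0659] gap 0.0001 plane [ 0.5069 -0.2419  0.068 ] [ 0.5055 -0.2399  0.068 ]
yellow [347.3 236. ] 119 [372.8 193.6] 116 tri [ 0.4412 -0.2424  0.071 ] gap 0.0034 plane [ 0.4427 -0.2422  0.068 ] [ 0.4417 -0.2472  0.068 ]
water [318.8 235.6] 118 [354.8 206.7] 88 tri [ 0.442  -0.1816  0.0696] gap 0.0009 plane [ 0.4424 -0.1816  0.068 ] [ 0.4426 -0.1836  0.068 ]
12.65 [ 0.44896081 -0.41159356  0.24849072] [-0.63382392  0.30302844  0.96079459]
```

View pics/s6.png

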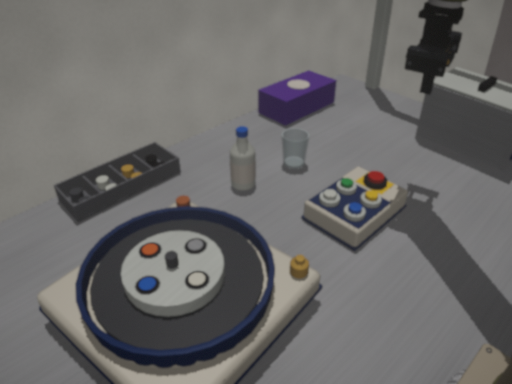

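The side view shows copper flush (149,249), the green cap back at exactly its starting pixels (346,182), everything else in place and the arm clear. Handing in.

```bash
python3 -c "
from bench import *
print(close_job())"
```

```text
the job is handed in; nothing more can be done
None
```

The copper specimen is pushed down flush, the green button was pressed to its stop and is back up, and the arm is withdrawn; the job is handed in, but no verdict came back.

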